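# Bolt the heel block into the marking jig and punch it

## Robot

A 6-joint arm with a two-finger parallel gripper is mounted at the origin on the work surface. World frame = base frame: x ahead of the robot, y to its left, z up, the work surface at z = 0. Lengths are in m, angles in degrees, forces in N, time in s.
With the tool pointing down it reaches from about 0.4 to 0.825 m from the base axis. Payload 7 kg.
Tool frame: the origin (TCP) lies midway between the tips of the shut fingers; the grasp point (between the pads) lies 19 mm behind it; z points along the fingers, y is the line along which they close (so a half turn about z gives the same grasp; the last joint's range is limited). The gripper opens to 88 mm and grips with 3 to 60 N. Pads are 19 mm wide; open, the fingers measure 130 mm over their backs; the gripper's body (78 mm by 193 mm) begins 47 mm behind the grasp point.
Start: joints at [89.788, 20.546, 0.682, 0, -70.136, -16.507], TCP at [0.194, 0.646, 0.227] pointing down, gripper open.
Joint ranges: [-176.03, 176.03], [-82.01, 121.73], [-58.28, 71.71], [-173.87, 95.51], [-174.79, -0.11], [-173.66, 173.66]. Speed limits (degrees/s): [136.94, 136.94, 172.46, 180, 180, 180].

## Interface

Orientations are given as [roll, pitch, yaw] about the fixed x, y, z axes, in that order (R = Rz(yaw) Ry(pitch) Rx(roll)).
In Python, from plant import ctrl gives the robot as it stands. The module is installed in compiled form; this text tells all that it offers.
- The arm moves only by the tool send_rows, never from a script. Its argument "plan" is a list that holds one entry, the list of rows, each a list of 6 numbers: the shift along the tool's x, y, z in fractions of the full range, 1 being 30 cm, then the turn, a rotation vector about the tool's x, y, z in shares of 180 degrees (1.0 is 180 degrees). A call has 1 to 8 rows; each row is the pose to reach, as a shift and turn from the pose commanded when the call began, along the tool's axes at that moment; what a row does not reach only later rows make up. A row lasts 1/12 s, in which the tool goes at most 41.7 mm and 7.16 degrees, less where a joint would pass 70% of its speed; a pose out of reach is approached as far as the arm can. Shift and turn numbers lie between -1 and 1, and a call with a number outside is refused. A call with a gripper value outside its range is refused whole. "fingers" is the opening, from 0 (shut) to 1 (fully open), set as the call begins (left out, the last holds). The fingers move at their own pace and stop on an object; the grip force is fixed at half the most. Time passes only in rows, so rows that repeat a pose let the fingers close. It gives the time, the measured TCP pose, the force, the opening and the grip force at its end, in the units of the state.
- ctrl.get_obs(): the state, without advancing time (a new reading comes with each control period).
- ctrl.snapshot(name): name is "scene" or "top" or "wrist"; returns a dict with "img" (384x512x3 uint8, red, green, blue), "K" (3x3 intrinsics, pixels), "pose" (4x4, takes a point from camera to world coordinates). Camera axes: x right, y down, z forward; pixel columns grow to the right and rows downward; lengths in m; the calibration is good to about 2 mm. A picture is of the moment at which its call begins. There is no depth.
- ctrl.close_job(): hands the job in; it is judged then, once.
The state is a dict: "clock": time; "joint_pos": joint angles; "qvel": joint speeds; "tau": joint torques, N m; "tool_pos": TCP position; "orientation": TCP orientation; "force": force on the tool from outside, world axes, zero at the start; "moment": the same for the moment, N m; "opening": finger opening in m; "gripper_force": force on a finger pad.
Only numpy, scipy, OpenCV 4.12 (cv2) and the standard library are available. Lean on these libraries where they do the work, as an engineer would, in place of code of your own. Each camera call takes 0.05 s, during which the arm holds its last target. There are 200 camera calls.

## Task

Take the wooden heel block that has the low step (ledge) at one end out of the rack and seat it flat in the pocket of the steel marking jig with its ledge away from the jig's tall back wall, first drawing the jig's bolt back if it is in the way (the block will have to be put down on the way - the mat is free - and gripped across its other faces, since the rack and the jig leave different sides free). Then slide the bolt fully home over the ledge into its keeper, and after that push the spring-loaded punch slide to the end of its stroke, towards the block, and let it spring all the way back. Leave the other two blocks and everything else on the bench where they are.

Things in the scene. Friction and masses are not known exactly. Their poses are not given: they have to be found in the camera images.
- heel_block: Wooden heel block to load, 0.3 kg, in any bay of the rack. Origin: centre of the underside; x along its length, towards the ledge. Base 104 (x) x 46 (y) x 20 mm high; on it the body, x from -52 to +8 mm, 46 mm wide, its darker top face at 85 mm. The last 44 mm at +x is a bare ledge 20 mm high.
- heel_grip (a point): On heel_block at x = -22, y = 0, z = +75 mm of its frame: middle of the body, 10 mm below the top, for gripping across its x (60 mm) or its y (46 mm). In the rack only its x faces are free to the fingers, in the jig only its y faces, so it must be set down and gripped anew on the way.
- ledge (a point): Point on the top of heel_block's ledge: x = +30, y = 0, z = +20 mm in the heel_block's frame.
- rack: Fixed grey-painted rack, base 130 (x) x 204 (y) x 10 mm; origin: centre of the underside. Three bays side by side, centres at y = -64, 0, +64 mm, each 56 mm wide between partitions 8 mm thick, 116 mm long, 108 mm high over the bench; open at both x ends. Blocks stand on its floor (10 mm up), their x along the rack's x (within 0.05 rad), ledge to +x.
- mat: Fixed black rubber mat, 160 (x) x 150 (y) x 3 mm, bare; origin: centre of the underside. A free place to set the block down.
- jig: Fixed steel marking jig, base plate 12 mm thick, z up. Origin: below the pocket's centre, on the bench. A tall back wall stands at -x of the pocket: inner face x = -56 mm, 10 mm thick, 60 mm wide, up to z = 114 mm, its top flared backward. The bolt crosses the pocket along y at x = +30 mm; the punch slide runs along x at y = 0 behind the wall, from x = -167 to -66 mm.
- pocket (a point): Centre of the jig's pocket floor: jig x = 0, y = 0, z = 12 mm, axes as the jig. The seated heel_block's origin is here, its x along the jig's x, with 4 mm play each way in x and y. Low rails at y = +-27 mm and a low lip at x = +56 mm stand 14 mm over the floor; their flared tops reach 21 mm over it and about 10 mm outward.
- keeper (a point): Middle of the keeper bracket that the bolt enters: jig x = +30, y = -54, z = 43 mm. The bracket spans y = -44 to -64 mm, up to z = 60 mm. On the other side a like bracket (y = 42 to 52 mm, up to z = 60) and an open channel (y = 60 to 174 mm, up to z = 43) guide the bolt.
- bolt (a joint): Bolt travel, m: 0 drawn back (tip at jig y = +40 mm, clear of the pocket), 0.090 fully home (tip at y = -50 mm, in the keeper). Grows towards jig -y; stays where left, friction about 2 N. Starts from 0 to 0.060; above about 0.010 it is in the way of a block being lowered in. Home, it passes 4 mm above the seated ledge. Rod 14 mm thick, 145 mm long.
- bolt_knob (a point): Centre of the top of the bolt's upright handle post: 14 x 14 mm in section, top 100 mm above the bench, standing free from 62 mm up. Lies at jig x = +30 mm, jig y = 152 mm minus the bolt's travel.
- punch (a joint): Travel of the punch slide, m: 0 rest, 0.040 end of stroke. Grows towards the jig's +x (towards the block); a spring (2.6 N at rest, 8 N at the end) brings it back when let go. At the end the tip just reaches the block's back face and may push a loosely seated block a few mm against the front lip.
- punch_knob (a point): Centre of the top of the punch slide's upright handle post: 14 x 14 mm, top 100 mm above the bench, standing free from 53 mm up. Lies at jig y = 0, jig x = -140 mm plus the punch's travel.
- plain_block: Bystander in the rack: like the heel block but without ledge, 104 x 46 mm, 70 mm high. Origin: centre of the underside.
- tall_block: Bystander in the rack: 66 x 46 mm, 100 mm high, no ledge. Origin: centre of the underside.
- hammer: Bystander: hammer, 240 mm long, lying along its x; origin about the middle.
- glue: Bystander: white bottle, 52 mm across, 120 mm high; origin: centre of the underside.
- tin: Bystander: plain steel can, 68 mm across, 60 mm high; origin: centre of the underside.
- jar: Bystander: amber jar, 52 mm across, 55 mm high; origin: centre of the underside.
- brush: Bystander: brush, 180 mm long, lying along its x; origin about the middle.
- wax: Bystander: cork-brown wax bar, 90 x 50 x 30 mm; origin: centre of the underside.
Mind the look-alikes: they are no part of the job. Leave any purple look-alike of the heel_block alone.

How it is judged (in metres and radians):
On the way, in this order (a step that is already met when the one before it is completed fails the run):
1. the heel block sits flat in the jig's pocket, ledge to the front, let go, the bolt not over it yet (x of heel_block in the frame of jig between -0.007 and 0.007 m and y of heel_block in the frame of jig between -0.007 and 0.007 m and z of heel_block in the frame of jig between 0.008 and 0.0155 m and angle between heel_block's own z axis and vertical below 0.08 rad and x of ledge in the frame of jig above 0.015 m and value of joint bolt below 0.03 m and contact force between the fingers and heel_block below 0.2 N), for 0.2 s.
2. the bolt is fully home in its keeper over the seated block (x of heel_block in the frame of jig between -0.007 and 0.007 m and y of heel_block in the frame of jig between -0.007 and 0.007 m and z of heel_block in the frame of jig between 0.008 and 0.0155 m and angle between heel_block's own z axis and vertical below 0.08 rad and x of ledge in the frame of jig above 0.015 m and value of joint bolt above 0.083 m), for 0.2 s.
3. the punch slide is pushed to the end of its stroke with the block bolted in (all of step 2 and value of joint punch above 0.036 m), for 0.05 s.
At the end, for the whole second after the job is handed in: The heel block lies at rest in the pocket (within 7 mm of its seat in x and y, flat on the floor, ledge to the front), the bolt is home (travel over 83 mm of 90), the punch slide has been to its end (over 36 mm of 40) and is back (under 4 mm) (all of step 2 and value of joint punch below 0.004 m and linear speed of heel_block below 0.02 m/s); the robot touches nothing.
It fails at once if another block or a bystander was moved by more than 30 mm (distance of any of plain_block, tall_block, hammer, glue, tin, jar, brush, wax from where it was at the start of the episode above 0.03 m).
It also fails if it takes over 72 s, if anything falls off the work surface, if the arm or the gripper's body presses on something with over 40 N, if the wrist force passes 120 N, or if a joint passes its speed limit or range.

## Working session

There is one attempt and no reset: what is moved stays moved. The work goes in short steps, Python scripts to look and compute and a tool call to move; the robot and the scene stay as the last step left them, time stands still between calls to the robot, and variables do not carry over. Pictures are saved under pics/ and viewed, at most 11 in all, crops included, and the job is handed in when it is done.

Besides the shell and the picture viewer there is one more tool, called after "Call:" in YAML: its name, and indented under it one key for each argument. send_rows: Moves the arm, as the interface text tells. Its arguments: {"type":"object","properties":{"plan":{"type":"array","items":{"type":"array","items":{"type":"array","items":{"type":"number"}}}},"fingers":{"type":"number"}},"required":["plan"]}

```bash
mkdir -p pics; python3 - <<'E'
from plant import ctrl
import cv2,numpy as np,pickle
d={}
for n in ["scene","top","wrist"]:
    s=ctrl.snapshot(n); d[n]=s
    cv2.imwrite(f"pics/{n}0.png",s["img"][:,:,::-1])
    print(n,np.round(s["K"],1).tolist(),np.round(s["pose"],3).tolist())
pickle.dump(d,open("s0.pkl","wb"))
a=cv2.imread("pics/scene0.png");
print(ctrl.get_obs())
E
```

```text
scene [[366.0, 0.0, 254.6], [0.0, 366.0, 184.6], [0.0, 0.0, 1.0]] [[-0.37, 0.647, -0.667, 1.242], [0.929, 0.243, -0.279, 0.303], [-0.019, -0.723, -0.69, 0.901], [0.0, 0.0, 0.0, 1.0]]
top [[347.2, 0.0, 257.7], [0.0, 347.2, 194.0], [0.0, 0.0, 1.0]] [[-0.018, -0.98, 0.2, 0.283], [-1.0, 0.017, -0.004, -0.013], [0.0, -0.2, -0.98, 1.062], [0.0, 0.0, 0.0, 1.0]]
wrist [[303.5, 0.0, 259.3], [0.0, 303.5, 192.7], [0.0, 0.0, 1.0]] [[-0.288, -0.917, -0.278, 0.269], [-0.958, 0.276, 0.081, 0.624], [0.002, 0.289, -0.957, 0.383], [0.0, 0.0, 0.0, 1.0]]
{'clock': 0.15, 'joint_pos': array([ 8.97910222e+01,  2.05826251e+01,  6.46850369e-01, -1.41020281e-02,
       -7.01379478e+01, -1.65086944e+01]), 'qvel': array([ 0.03065696, -0.11469505,  0.1631968 ,  0.00689318, -0.05978968,
        0.05990121]), 'tau': array([-1.00205903e-03, -5.83274996e+01,  2.93291974e+01,  7.00124547e+00,
        8.76948674e-03, -1.12869270e-04]), 'tool_pos': array([0.19407036, 0.64611006, 0.22584041]), 'orientation': array([ 1.79925549e+02, -8.23873009e-03, -1.67224666e+01]), 'force': array([-0.12529694,  0.5832968 , -0.24900548]), 'moment': array([-0.02586667,  0.00115727,  0.02840495]), 'gripper_force': 0.0, 'opening': 0.08765886069134193}
```

View pics/top0.png

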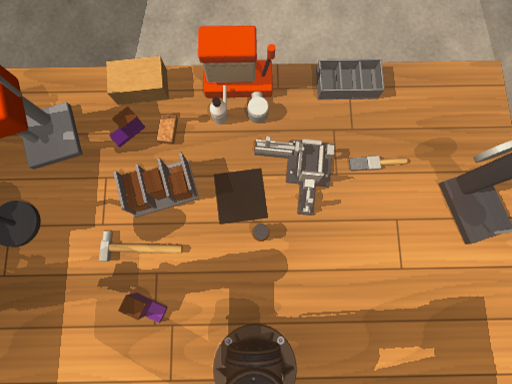

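View pics/scene0.png

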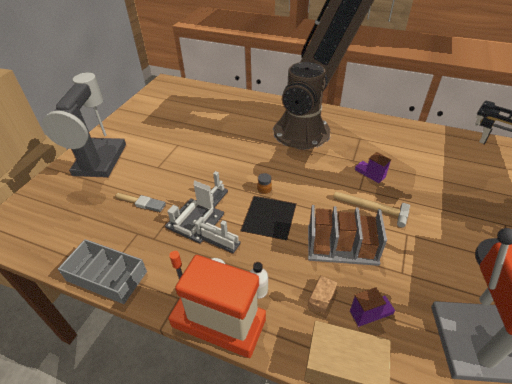

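The top view shows the rack at about (155,185), the mat at (240,195), the jig at (300,165) and the jar at (261,232). Purple look-alikes are at (127,127) and (143,307). In the scene view, the rack bays are at (322,232), (346,232) and (371,235). I'll zoom in on the rack and jig.

```bash
python3 - <<'E'
import cv2,numpy as np
t=cv2.imread("pics/top0.png");s=cv2.imread("pics/scene0.png");w=cv2.imread("pics/wrist0.png")
r=lambda im,x,y,ww,h:cv2.resize(im[y:y+h,x:x+ww],(400,300),interpolation=cv2.INTER_CUBIC)
cv2.imwrite("pics/c1.png",np.vstack([np.hstack([r(t,105,145,100,75),r(s,295,190,100,75)]),np.hstack([r(t,245,130,100,75),r(s,155,165,100,75)])]))
E
```

```text
(no output)
```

View pics/c1.png

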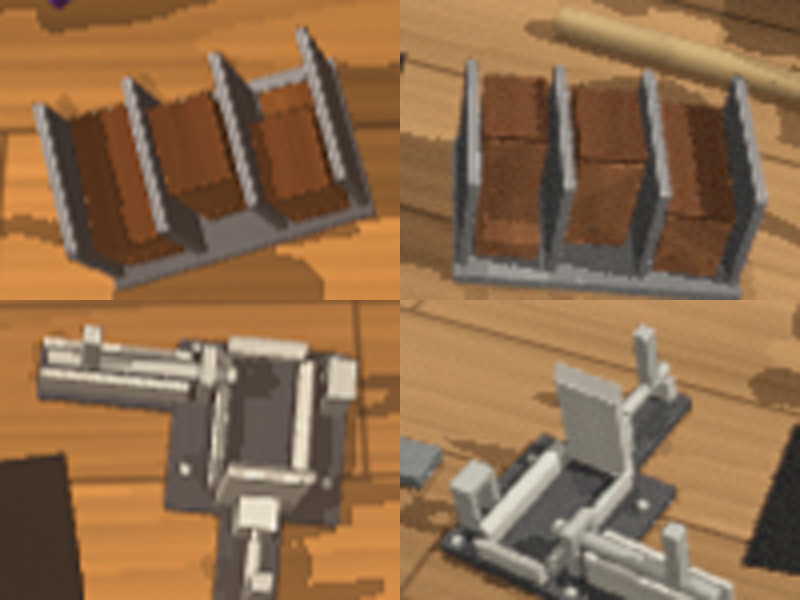

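View pics/wrist0.png

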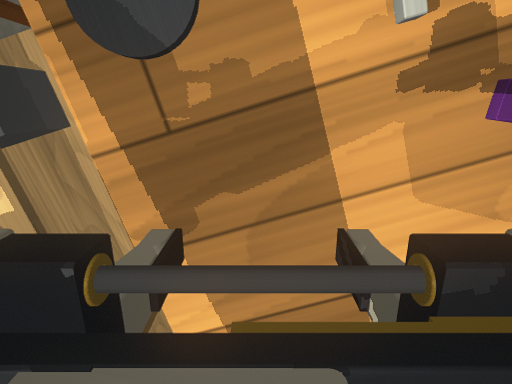

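The heel block is in the right-hand bay of the top view, pixel ~(177,178): its body is stepped and its bare ledge is at the far end, lit at (422,250) in the scene view. What could be mistaken for it (top pixels): the plain block (134,188), the tall block (153,180), and the purple ones at (127,127) and (143,307). The wrist view shows nothing useful yet.

```bash
cat > h.py <<'E'
import cv2,numpy as np,pickle
def ray(s,u,z):
    u=np.atleast_2d(np.array(u,float)); R=s["pose"][:3,:3];o=s["pose"][:3,3]
    d=np.c_[(u-[s["K"][0,2],s["K"][1,2]])/s["K"][0,0],np.ones(len(u))]@R.T
    return o+d*((z-o[2])/d[:,2])[:,None]
def proj(s,P):
    P=np.atleast_2d(P);c=(P-s["pose"][:3,3])@s["pose"][:3,:3]
    return c[:,:2]/c[:,2:]*s["K"][0,0]+[s["K"][0,2],s["K"][1,2]]
def take(n,name):
    from plant import ctrl
    s=ctrl.snapshot(n);pickle.dump(s,open(name+".pkl","wb"))
    cv2.imwrite(f"pics/{name}.png",s["img"][:,:,::-1]);return s
E
python3 - <<'E'
from h import *
d=pickle.load(open("s0.pkl","rb"));t=d["top"];s=d["scene"]
c=lambda p,o:np.array(p)/4+o
A=[105,145];J=[245,130]
print("base near",ray(t,c([[118,285],[372,212]],A),0.005).round(3).tolist())
print("parts far",ray(t,c([[40,105],[128,80],[217,55],[305,30]],A),.108).round(3).tolist())
g=cv2.cvtColor(t["img"],cv2.COLOR_RGB2GRAY)
m=(g[150:235,205:275]<60).astype(np.uint8)
cs=max(cv2.findContours(m,0,2)[0],key=cv2.contourArea)
b=cv2.boxPoints(cv2.minAreaRect(cs))+[205,150]
print("mat",ray(t,b,.003).round(3).tolist())
print("bolt knob",ray(t,c([[92,332-300]],J),.1).round(3).tolist())
print("wall top",ray(t,c([[222,482-300],[310,485-300]],J),.114).round(3).tolist())
print("punch knob",ray(t,c([[263,575-300]],J),.1).round(3).tolist())
print("keeper",ray(t,c([[342,368-300]],J),.06).round(3).tolist())
E
```

```text
base near [[0.436, 0.362, 0.005], [0.49, 0.168, 0.005]]
parts far [[0.551, 0.388, 0.108], [0.569, 0.326, 0.108], [0.586, 0.263, 0.108], [0.604, 0.201, 0.108]]
mat [[0.566, 0.121, 0.003], [0.584, -0.028, 0.003], [0.427, -0.045, 0.003], [0.41, 0.1, 0.003]]
bolt knob [[0.646, -0.05, 0.1]]
wall top [[0.528, -0.138, 0.114], [0.525, -0.2, 0.114]]
punch knob [[0.463, -0.166, 0.1]]
keeper [[0.629, -0.24, 0.06]]
```

Units first: shifts go in shares of 30 cm and turns go in shares of 180 degrees. So 30 cm is 1, 27 cm is 0.9, 48 degrees is 0.2667.

Call:
send_rows:
  plan:
    - [[0.1333,0.0833,-0.0167,0,0,0.0333],[0.2667,0.1667,-0.0333,0,0,0.0667],[0.4,0.25,-0.05,0,0,0.1],[0.5333,0.3333,-0.0667,0,0,0.1333],[0.6667,0.4167,-0.0833,0,0,0.1667],[0.8,0.5,-0.1,0,0,0.2],[0.9,0.5667,-0.1167,0,0,0.2333],[1,0.6333,-0.1333,0,0,0.2667]]

```text
clock: 0.82
tool_pos: [0.4123, 0.3946, 0.2636]
orientation: [180.0, -0.0, -65.0]
force: [0.8, 0.7, -0.7]
opening: 0.0873
gripper_force: 0.0
```

```bash
cat >> h.py <<'E'
from scipy.spatial.transform import Rotation as Ro
def rel(p,yaw):
    "shift (cm) and turn (deg) from now to TCP p, tool down, yaw"
    from plant import ctrl
    o=ctrl.get_obs();R=Ro.from_euler("xyz",o["orientation"],degrees=True)
    T=Ro.from_euler("xyz",[180,0,yaw],degrees=True)
    print("t",round(o["clock"],2),"pos",o["tool_pos"].round(4),"rpy",o["orientation"].round(2),"F",o["force"].round(1),"j",o["joint_pos"].round(0))
    print("shift",(R.inv().apply(np.array(p)-o["tool_pos"])*100).round(2),"turn",((R.inv()*T).as_rotvec(degrees=True)).round(2))
E
python3 -c "
from h import *
rel([.524,.278,.27],-74.3)"
```

```text
t 0.82 pos [0.4123 0.3946 0.2636] rpy [179.99  -0.   -65.  ] F [ 0.8  0.7 -0.7] j [ 63.   9.  -9.  -0. -71. -38.]
shift [15.29 -5.19 -0.64] turn [ 0.01 -0.    9.3 ]
```

Scaled: 13.2 cm is 0.44, 10.5 cm is 0.35, 9.5 degrees is 0.0528.

Call:
send_rows:
  plan:
    - [[0.1167,-0.04,0,0,0,0.0278],[0.2333,-0.08,0,0,0,0.0528],[0.35,-0.12,0,0,0,0.0528],[0.44,-0.1533,-0.01,0,0,0.0528],[0.44,-0.1533,-0.01,0,0,0.0528],[0.44,-0.1533,-0.01,0,0,0.0528]]

```text
clock: 1.32
tool_pos: [0.5104, 0.2953, 0.2661]
orientation: [180.0, -0.0, -74.4]
force: [-0.2, 1.0, -0.0]
opening: 0.0878
gripper_force: 0.0
```

```bash
python3 -c "
from h import *
take('wrist','w1')
rel([.524,.278,.27],-74.3)"
```

```text
t 1.37 pos [0.5097 0.2962 0.2661] rpy [179.96  -0.   -74.32] F [-0.6  0.2 -0.9] j [ 49.  11.  -7.  -0. -72. -33.]
shift [ 2.14 -0.89 -0.39] turn [ 0.04 -0.   -0.02]
```

View pics/w1.png

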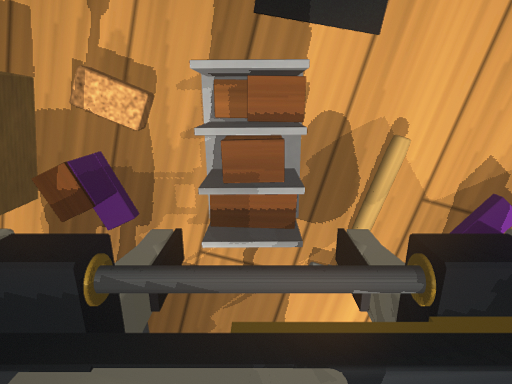

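The wrist view confirms it. The heel block is in the bay nearest the mat, with its body top spanning about (247–306, 75–121) and the bare ledge at left (215–247). The tall block is at (253,160) and the plain block at (253,210). Next I'll measure the body top edges.

```bash
python3 - <<'E'
from h import *
w=pickle.load(open("w1.pkl","rb"));im=w["img"].astype(int)
print("row98",[ (x,im[92:106,x].sum(1).mean().astype(int)) for x in list(range(208,218))+list(range(240,252))+list(range(298,314))])
for X in (270,290): print("col",X,[(y,im[y,X-4:X+5].sum(1).mean().astype(int)) for y in list(range(66,84))+list(range(114,126))])
E
```

```text
row98 [(208, np.int64(510)), (209, np.int64(513)), (210, np.int64(490)), (211, np.int64(368)), (212, np.int64(284)), (213, np.int64(286)), (214, np.int64(246)), (215, np.int64(295)), (216, np.int64(298)), (217, np.int64(298)), (240, np.int64(237)), (241, np.int64(238)), (242, np.int64(236)), (243, np.int64(237)), (244, np.int64(236)), (245, np.int64(236)), (246, np.int64(229)), (247, np.int64(202)), (248, np.int64(263)), (249, np.int64(257)), (250, np.int64(257)), (251, np.int64(256)), (298, np.int64(256)), (299, np.int64(255)), (300, np.int64(257)), (301, np.int64(255)), (302, np.int64(256)), (303, np.int64(255)), (304, np.int64(254)), (305, np.int64(284)), (306, np.int64(356)), (307, np.int64(394)), (308, np.int64(435)), (309, np.int64(461)), (310, np.int64(459)), (311, np.int64(459)), (312, np.int64(461)), (313, np.int64(460))]
col 270 [(66, np.int64(511)), (67, np.int64(516)), (68, np.int64(326)), (69, np.int64(312)), (70, np.int64(185)), (71, np.int64(154)), (72, np.int64(159)), (73, np.int64(160)), (74, np.int64(159)), (75, np.int64(149)), (76, np.int64(258)), (77, np.int64(263
[... 344 characters left out ...]
93)), (124, np.int64(201)), (125, np.int64(200))]
col 290 [(66, np.int64(523)), (67, np.int64(508)), (68, np.int64(344)), (69, np.int64(319)), (70, np.int64(190)), (71, np.int64(159)), (72, np.int64(165)), (73, np.int64(166)), (74, np.int64(167)), (75, np.int64(144)), (76, np.int64(234)), (77, np.int64(261)), (78, np.int64(262)), (79, np.int64(262)), (80, np.int64(262)), (81, np.int64(259)), (82, np.int64(255)), (83, np.int64(254)), (114, np.int64(203)), (115, np.int64(191)), (116, np.int64(190)), (117, np.int64(191)), (118, np.int64(191)), (119, np.int64(191)), (120, np.int64(186)), (121, np.int64(178)), (122, np.int64(201)), (123, np.int64(203)), (124, np.int64(206)), (125, np.int64(205))]
```

```bash
python3 - <<'E'
from h import *
w=pickle.load(open("w1.pkl","rb"));im=w["img"].astype(int)
g=im.sum(2)
# right edge of body top per row & left edge -> yaw; top edge per col
L=[(245+np.argmax(np.diff(g[y,244:252])),y) for y in range(80,116,3)]
Rr=[(303+np.argmax(np.diff(g[y,302:309])>25),y) for y in range(80,116,3)]
T=[(x,74+np.argmax(np.diff(g[73:79,x]))) for x in range(254,302,4)]
for n,E in (("L",L),("R",Rr),("T",T)):
    P=ray(w,np.array(E)+0.0,.095)[:,:2]; v=cv2.fitLine(P.astype(np.float32),cv2.DIST_HUBER,0,.001,.001).ravel()
    print(n,E[0],E[-1],np.degrees(np.arctan2(v[1],v[0])).round(1),v[2:].round(4))
c=ray(w,[[247.3,98],[305,98],[276,75.2],[276,120.5]],.095)
print(c.round(4).tolist(),np.linalg.norm(c[0]-c[1]),np.linalg.norm(c[2]-c[3]))
m=(c[0]+c[1])/2
a=np.radians(15.7);ex=np.array([np.cos(a),np.sin(a)]);ey=np.array([-ex[1],ex[0]])
print("grip",m, "lateral centre along ey:",(c[2,:2]@ey+.023), m[:2]@ey)
# rack partition top z .108 corners
P=ray(w,[[190,61],[309,61],[202,247],[301,247]],.108);print(P.round(4).tolist())
rel([*(m[:2]@ex*ex+(c[2,:2]@ey+.023)*ey),.13],-74.3)
E
```

```text
L (np.int64(248), 80) (np.int64(250), 113) -75.0 [0.5437 0.2165]
R (np.int64(306), 80) (np.int64(305), 113) -74.2 [0.486  0.2029]
T (254, np.int64(76)) (298, np.int64(75)) 15.6 [0.5221 0.192 ]
[[0.5435, 0.22, 0.095], [0.4861, 0.204, 0.095], [0.5212, 0.1909, 0.095], [0.5085, 0.2338, 0.095]] 0.05960749089157306 0.04468536775616502
grip [0.51475875 0.21201105 0.095     ] lateral centre along ey: 0.06577724563003604 0.0648073370354354
[[0.6047, 0.2021, 0.108], [0.4947, 0.1713, 0.108], [0.5509, 0.3916, 0.108], [0.4416, 0.3611, 0.108]]
t 1.37 pos [0.5097 0.2962 0.2661] rpy [179.96  -0.   -74.32] F [-0.6  0.2 -0.9] j [ 49.  11.  -7.  -0. -72. -33.]
shift [ 8.14  1.78 13.61] turn [ 0.04 -0.   -0.02]
```

Scaled: 12 cm is 0.4, 11 cm is 0.3667.

Call:
send_rows:
  plan:
    - [[0.1,0.0233,0,0,0,0],[0.2,0.0433,0,0,0,0],[0.27,0.06,0.0667,0,0,0],[0.27,0.06,0.1667,0,0,0],[0.27,0.06,0.2833,0,0,0],[0.27,0.06,0.3667,0,0,0],[0.27,0.06,0.4,0,0,0],[0.27,0.06,0.4,0,0,0]]

```text
clock: 2.03
tool_pos: [0.5125, 0.2138, 0.1441]
orientation: [179.7, -0.1, -74.2]
force: [-0.2, -0.2, 0.7]
opening: 0.0877
gripper_force: 0.0
```

```bash
python3 -c "
from h import *
rel([.5145,.2129,.068],-74.4)"
```

```text
t 2.03 pos [0.5125 0.2138 0.1441] rpy [ 1.7975e+02 -1.0000e-01 -7.4150e+01] F [-0.2 -0.2  0.7] j [ 43.  13. -21.  -0. -56. -27.]
shift [ 0.12 -0.21  7.61] turn [ 0.25 -0.1   0.24]
```

Scaled: 7.7 cm is 0.2567, 7 cm is 0.2333.

Call:
send_rows:
  plan:
    - [[0.0033,-0.005,0.05,0,0,0],[0.0033,-0.005,0.1167,0,0,0],[0.0033,-0.005,0.1833,0,0,0],[0.0033,-0.005,0.2333,0,0,0],[0.0033,-0.005,0.2567,0,0,0],[0.0033,-0.005,0.2567,0,0,0],[0.0033,-0.005,0.2567,0,0,0]]

```text
clock: 2.62
tool_pos: [0.5166, 0.2142, 0.0707]
orientation: [-179.9, 0.0, -74.2]
force: [-0.8, 0.1, 1.2]
opening: 0.0876
gripper_force: 0.0
```

Call:
send_rows:
  plan:
    - [[0,0,0,0,0,0],[0,0,0,0,0,0],[0,0,0,0,0,0],[0,0,0,0,0,0],[0,0,0,0,0,0],[0,0,0,0,0,0]]
  fingers: 0

```text
clock: 3.12
tool_pos: [0.516, 0.2133, 0.0699]
orientation: [-180.0, 0.0, -74.2]
force: [-1.6, -0.2, 3.9]
opening: 0.0601
gripper_force: 29.9
```

Scaled: -13 cm is -0.4333, -12 cm is -0.4.

Call:
send_rows:
  plan:
    - [[0,0,-0.0333,0,0,0],[0,0,-0.1,0,0,0],[0,0,-0.2,0,0,0],[0,0,-0.3,0,0,0],[0,0,-0.4,0,0,0],[0,0,-0.4333,0,0,0],[0,0,-0.4333,0,0,0]]

```text
clock: 3.7
tool_pos: [0.5172, 0.2142, 0.2029]
orientation: [-179.7, 0.1, -74.2]
force: [0.1, 0.2, -2.7]
opening: 0.0598
gripper_force: 29.9
```

```bash
python3 -c "
from h import *
rel([.505,.045,.2],-95)"
```

```text
t 3.7 pos [0.5172 0.2142 0.2029] rpy [-1.797e+02  1.200e-01 -7.421e+01] F [ 0.1  0.2 -2.7] j [ 43.  11. -16.   0. -63. -27.]
shift [15.95  5.78  0.22] turn [-0.28  0.17 20.79]
```

Scaled: 16 cm is 0.5333, 2.9 cm is 0.0967, 20.8 degrees is 0.1156.

Call:
send_rows:
  plan:
    - [[0.0667,0.0233,0,0,0,0.0167],[0.1667,0.06,0,0,0,0.0389],[0.2667,0.0967,0,0,0,0.0611],[0.3667,0.1333,0,0,0,0.0833],[0.4667,0.17,0,0,0,0.1056],[0.5333,0.1933,0,0,0,0.1156],[0.5333,0.1933,0,0,0,0.1156],[0.5333,0.1933,0,0,0,0.1156]]

```text
clock: 4.37
tool_pos: [0.5025, 0.0423, 0.1979]
orientation: [179.9, -0.0, -95.2]
force: [0.9, 0.4, -2.4]
opening: 0.0598
gripper_force: 29.9
```

Scaled: 13 cm is 0.4333, 12 cm is 0.4.

Call:
send_rows:
  plan:
    - [[0,0,0.0667,0,0,0],[0,0,0.1667,0,0,0],[0,0,0.2667,0,0,0],[0,0,0.35,0,0,0],[0,0,0.4,0,0,0],[0,0,0.4333,0,0,0],[0,0,0.4333,0,0,0],[0,0,0.4333,0,0,0]]

```text
clock: 5.03
tool_pos: [0.5036, 0.0439, 0.0691]
orientation: [179.9, -0.0, -95.0]
force: [-0.3, 0.5, -1.6]
opening: 0.06
gripper_force: 29.9
```

```bash
python3 -c "
from h import *
rel([.505,.045,.0635],-95)"
```

```text
t 5.03 pos [0.5036 0.0439 0.0691] rpy [ 1.7994e+02 -5.0000e-02 -9.4960e+01] F [-0.3  0.5 -1.6] j [ 27.  14. -32.   0. -44. -32.]
shift [-0.12 -0.14  0.56] turn [ 0.06 -0.05  0.04]
```

Scaled: 0.65 cm is 0.0217, 0.55 cm is 0.0183.

Call:
send_rows:
  plan:
    - [[0,0,0.0067,0,0,0],[0,0,0.0133,0,0,0],[0,0,0.0183,0,0,0],[0,0,0.0217,0,0,0],[0,0,0.0217,0,0,0]]

```text
clock: 5.45
tool_pos: [0.5037, 0.0436, 0.0631]
orientation: [-180.0, 0.0, -95.0]
force: [0.5, -0.5, -2.3]
opening: 0.06
gripper_force: 29.9
```

Call:
send_rows:
  plan:
    - [[0,0,0,0,0,0],[0,0,0,0,0,0],[0,0,0,0,0,0],[0,0,0,0,0,0],[0,0,0,0,0,0]]
  fingers: 1

```text
clock: 5.87
tool_pos: [0.5038, 0.0436, 0.0631]
orientation: [-180.0, 0.0, -95.0]
force: [-0.0, 0.3, 0.5]
opening: 0.0852
gripper_force: 0.0
```

Scaled: -15 cm is -0.5, -13 cm is -0.4333.

Call:
send_rows:
  plan:
    - [[0,0,-0.0333,0,0,0],[0,0,-0.1333,0,0,0],[0,0,-0.2333,0,0,0],[0,0,-0.3333,0,0,0],[0,0,-0.4333,0,0,0],[0,0,-0.5,0,0,0],[0,0,-0.5,0,0,0]]

```text
clock: 6.45
tool_pos: [0.506, 0.0442, 0.2187]
orientation: [-179.5, 0.2, -95.0]
force: [-0.2, 0.8, 0.2]
opening: 0.0876
gripper_force: 0.0
```

```bash
python3 -c "
from h import *
rel([.505,.045,.2],-5)"
```

```text
t 6.45 pos [0.506  0.0442 0.2187] rpy [-179.54    0.18  -94.97] F [-0.2  0.8  0.2] j [ 27.   5. -21.   0. -64. -32.]
shift [-0.07  0.13  1.87] turn [ -0.5   -0.22 -89.97]
```

Scaled: 19.1 cm is 0.6367, 16.8 cm is 0.56, -56 degrees is -0.3111.

Call:
send_rows:
  plan:
    - [[0.08,-0.0167,-0.0167,0,0,-0.0389],[0.16,-0.0333,-0.0333,0,0,-0.0778],[0.24,-0.05,-0.05,0,0,-0.1167],[0.32,-0.0667,-0.0667,0,0,-0.1556],[0.4,-0.0833,-0.0833,0,0,-0.1944],[0.48,-0.1,-0.1,0,0,-0.2333],[0.56,-0.1167,-0.1,0,0,-0.2722],[0.6367,-0.1367,-0.1,0,0,-0.3111]]

```text
clock: 7.12
tool_pos: [0.5276, -0.1516, 0.2438]
orientation: [-180.0, -0.0, -38.7]
force: [-0.0, 0.3, -0.2]
opening: 0.0875
gripper_force: 0.0
```

Scaled: -34 degrees is -0.1889.

Call:
send_rows:
  plan:
    - [[0,0,0,0,0,-0.0389],[0,0,0,0,0,-0.0778],[0,0,0,0,0,-0.1167],[0,0,0,0,0,-0.1556],[0,0,0,0,0,-0.1889],[0,0,0,0,0,-0.1889],[0,0,0,0,0,-0.1889],[0,0,0,0,0,-0.1889]]

```text
clock: 7.78
tool_pos: [0.5276, -0.1502, 0.2431]
orientation: [-180.0, -0.0, -5.2]
force: [0.4, -0.0, 0.3]
opening: 0.0878
gripper_force: 0.0
```

```bash
python3 -c "
from h import *
take('wrist','w2');take('top','t2')
rel([.504,.0436,.2],-5)"
```

```text
t 7.88 pos [ 0.5277 -0.1502  0.243 ] rpy [-180.     -0.     -5.15] F [-0.6  0.1 -0.4] j [  5.   8. -14.  -0. -68.  80.]
shift [ -4.1  -19.09   4.3 ] turn [-0.   -0.   -0.15]
```

View pics/w2.png

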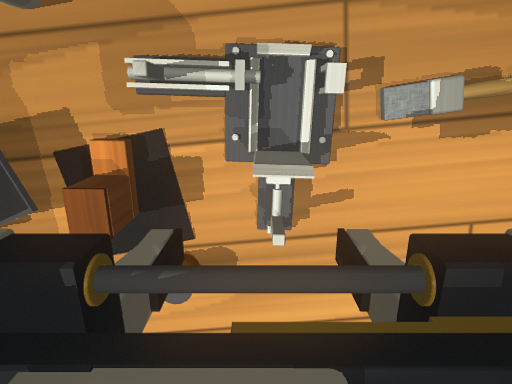

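The wrist view shows the jig: bolt knob about (139,68), punch knob (278,240), keeper (337,78), wall (283,165). The bolt tip at (260,76) pokes into the pocket. The block stands on the mat at (105,195). I'll zoom in to pick exact points.

```bash
python3 - <<'E'
from h import *
a=cv2.imread("pics/w2.png")[40:250,120:350]
cv2.imwrite("pics/c2.png",cv2.resize(a,None,fx=2.8,fy=2.8,interpolation=cv2.INTER_CUBIC))
E
```

```text
(no output)
```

View pics/c2.png

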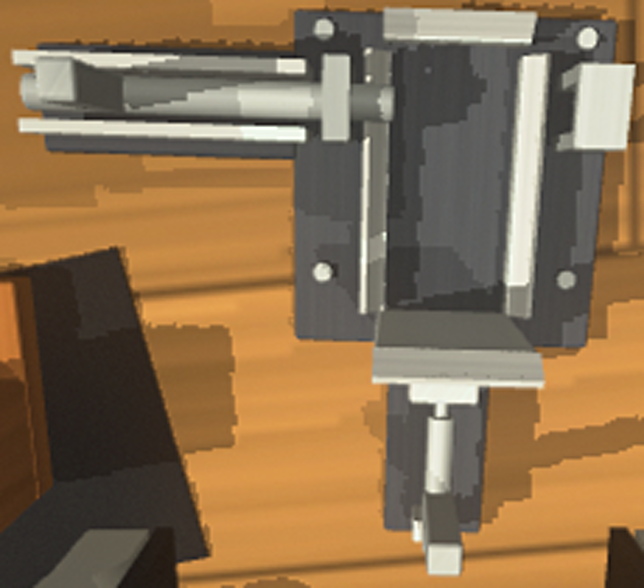

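```bash
cat > jig.py <<'E'
from h import *
w=pickle.load(open("w2.pkl","rb"))
def c(p): return np.array(p)/2.8+[120,40]-0.2
L=[(30,-54,60,604,107),(30,47,60,336,97),(-140,0,100,445,558)]
L=np.array(L,float)
W=np.array([ray(w,c(r[3:]),r[2]/1000)[0,:2] for r in L]);Q=L[:,:2]/1000
mW,mQ=W.mean(0),Q.mean(0)
H=(Q-mQ).T@(W-mW);th=np.arctan2(H[0,1]-H[1,0],H[0,0]+H[1,1])
Rj=np.array([[np.cos(th),-np.sin(th)],[np.sin(th),np.cos(th)]]);oj=mW-Rj@mQ
inv=lambda p:(np.array(p)-oj)@Rj
fw=lambda x,y:oj+Rj@[x,y]
if __name__=="__main__":
    print("yaw",np.degrees(th).round(2),"o",oj.round(4),"res mm",((W-oj)@Rj-Q).round(4).tolist())
    for n,p,z in [("knob",(57,79),.1),("tip",(392,103),.043),("wallbot L",(372,382),.114),("wallbot R",(543,385),.114)]:
        print(n,inv(ray(w,c(p),z)[0,:2]).round(4))
    print("seat grip",fw(-.022,0))
    # block on mat: body top z .088
    B=ray(w,[[66,188],[120,189]],.088);print("blk top",B.round(4).tolist())
E
python3 jig.py
```

```text
yaw -7.09 o [ 0.5983 -0.1826] res mm [[-0.0007, 0.0002], [-0.0004, -0.0001], [0.0011, -0.0001]]
knob [0.0291 0.136 ]
tip [0.0294 0.0259]
wallbot L [-0.0664  0.0298]
wallbot R [-0.0655 -0.0295]
seat grip [ 0.57647098 -0.17985605]
blk top [[0.5352, 0.0564, 0.088], [0.5288, -0.0008, 0.088]]
```

```bash
python3 -c "
from jig import *
k=fw(.030,.136);print(k,fw(.03,.152),fw(.03,.062))
rel([*k,.15],-7.1)"
```

```text
[ 0.64486006 -0.05131449] [ 0.64683497 -0.03543684] [ 0.63572611 -0.12474861]
t 7.88 pos [ 0.5277 -0.1502  0.243 ] rpy [-180.     -0.     -5.15] F [-0.6  0.1 -0.4] j [  5.   8. -14.  -0. -68.  80.]
shift [ 10.78 -10.9    9.3 ] turn [-0.   -0.    1.95]
```

Scaled: -10.9 cm is -0.3633, 9.3 cm is 0.31, 2 degrees is 0.0111.

Call:
send_rows:
  plan:
    - [[0.09,-0.09,0.0333,0,0,0.0111],[0.18,-0.18,0.0667,0,0,0.0111],[0.27,-0.27,0.1,0,0,0.0111],[0.36,-0.3633,0.1667,0,0,0.0111],[0.36,-0.3633,0.2667,0,0,0.0111],[0.36,-0.3633,0.31,0,0,0.0111],[0.36,-0.3633,0.31,0,0,0.0111],[0.36,-0.3633,0.31,0,0,0.0111]]

```text
clock: 8.55
tool_pos: [0.6446, -0.0512, 0.1494]
orientation: [179.9, 0.1, -7.1]
force: [-0.2, -0.0, 0.6]
opening: 0.0876
gripper_force: 0.0
```

```bash
python3 -c "
from jig import *
rel([*fw(.03,.136),.07],-7.1)"
```

```text
t 8.55 pos [ 0.6446 -0.0512  0.1494] rpy [ 1.7994e+02  1.0000e-01 -7.0500e+00] F [-0.2 -0.   0.6] j [ 13.  21.  -9.   0. -60.  70.]
shift [0.04 0.   7.94] turn [0.06 0.1  0.05]
```

Scaled: 7.9 cm is 0.2633, 7.4 cm is 0.2467.

Call:
send_rows:
  plan:
    - [[0,0,0.0667,0,0,0],[0,0,0.1333,0,0,0],[0,0,0.2,0,0,0],[0,0,0.2467,0,0,0],[0,0,0.2633,0,0,0],[0,0,0.2633,0,0,0]]

```text
clock: 9.05
tool_pos: [0.645, -0.0515, 0.0714]
orientation: [180.0, -0.0, -7.1]
force: [0.1, 0.3, 0.0]
opening: 0.0879
gripper_force: 0.0
```

Call:
send_rows:
  plan:
    - [[0,0,0,0,0,0],[0,0,0,0,0,0],[0,0,0,0,0,0],[0,0,0,0,0,0],[0,0,0,0,0,0],[0,0,0,0,0,0],[0,0,0,0,0,0],[0,0,0,0,0,0]]
  fingers: 0

```text
clock: 9.72
tool_pos: [0.6449, -0.0511, 0.0709]
orientation: [180.0, 0.0, -7.0]
force: [0.6, 0.3, -0.2]
opening: 0.0396
gripper_force: 0.0
```

Scaled: -1.6 cm is -0.0533, -1.4 cm is -0.0467.

Call:
send_rows:
  plan:
    - [[0,-0.0167,0,0,0,0],[0,-0.0333,0,0,0,0],[0,-0.0467,0,0,0,0],[0,-0.0533,0,0,0,0],[0,-0.0533,0,0,0,0]]

```text
clock: 10.13
tool_pos: [0.6468, -0.0347, 0.0709]
orientation: [180.0, 0.0, -7.0]
force: [-1.2, 0.1, 0.8]
opening: 0.0138
gripper_force: 30.0
```

Scaled: -13 cm is -0.4333, -12 cm is -0.4.

Call:
send_rows:
  plan:
    - [[0,0,0,0,0,0],[0,0,0,0,0,0],[0,0,0,0,0,0],[0,0,-0.0333,0,0,0],[0,0,-0.1333,0,0,0],[0,0,-0.2667,0,0,0],[0,0,-0.4,0,0,0],[0,0,-0.4333,0,0,0]]
  fingers: 1

```text
clock: 10.8
tool_pos: [0.65, -0.0355, 0.2094]
orientation: [-179.9, -0.6, -7.0]
force: [1.2, -0.2, 1.2]
opening: 0.0616
gripper_force: 0.0
```

```bash
python3 -c "
from jig import *
take('wrist','w3')
rel([.5038,.0436,.2],-5)"
```

```text
t 10.85 pos [ 0.65   -0.0352  0.209 ] rpy [-179.88   -0.61   -6.98] F [0.3 0.2 1.5] j [ 14.  19.  -5.   0. -66.  69.]
shift [-15.48  -6.05   0.75] turn [-0.11 -0.61 -1.98]
```

Scaled: -15.2 cm is -0.5067, -1.2 cm is -0.04, -2 degrees is -0.0111.

Call:
send_rows:
  plan:
    - [[-0.1,-0.04,0,0,0,-0.0056],[-0.2,-0.08,0,0,0,-0.0111],[-0.3,-0.12,0,0,0,-0.0111],[-0.4,-0.16,0,0,0,-0.0111],[-0.5067,-0.2,0,0,0,-0.0111],[-0.5067,-0.2,0,0,0,-0.0111],[-0.5067,-0.2,0,0,0,-0.0111],[-0.5067,-0.2,0,0,0,-0.0111]]

```text
clock: 11.52
tool_pos: [0.5038, 0.0432, 0.202]
orientation: [-179.9, -0.1, -5.0]
force: [0.0, -0.7, 0.9]
opening: 0.0877
gripper_force: 0.0
```

```bash
python3 -c "
from jig import *
take('top','t4')
rel([.5038,.0436,.063],-5)"
```

```text
t 11.57 pos [0.504  0.0429 0.2016] rpy [-1.7997e+02 -7.0000e-02 -5.0100e+00] F [-0.4 -0.3  0.3] j [ 27.   6. -22.   0. -62.  58.]
shift [-0.05 -0.06 13.86] turn [-0.03 -0.07 -0.01]
```

Scaled: 13.8 cm is 0.46, -0.05 cm is -0.0017.

Call:
send_rows:
  plan:
    - [[0,-0.0017,0.0667,0,0,0],[0,-0.0017,0.1667,0,0,0],[0,-0.0017,0.2667,0,0,0],[0,-0.0017,0.3667,0,0,0],[0,-0.0017,0.4333,0,0,0],[0,-0.0017,0.46,0,0,0],[0,-0.0017,0.46,0,0,0],[0,-0.0017,0.46,0,0,0]]

```text
clock: 12.23
tool_pos: [0.5042, 0.0431, 0.0632]
orientation: [180.0, 0.0, -5.0]
force: [0.6, -0.8, 0.4]
opening: 0.0879
gripper_force: 0.0
```

Call:
send_rows:
  plan:
    - [[0,0,0,0,0,0],[0,0,0,0,0,0],[0,0,0,0,0,0],[0,0,0,0,0,0],[0,0,0,0,0,0],[0,0,0,0,0,0],[0,0,0,0,0,0],[0,0,0,0,0,0]]
  fingers: 0

```text
clock: 12.9
tool_pos: [0.5034, 0.0434, 0.0631]
orientation: [-180.0, -0.0, -5.0]
force: [-0.6, 1.4, 2.2]
opening: 0.0461
gripper_force: 29.9
```

Scaled: -14 cm is -0.4667, -12 cm is -0.4.

Call:
send_rows:
  plan:
    - [[0,0,0,0,0,0],[0,0,0,0,0,0],[0,0,-0.0333,0,0,0],[0,0,-0.1333,0,0,0],[0,0,-0.2667,0,0,0],[0,0,-0.4,0,0,0],[0,0,-0.4667,0,0,0],[0,0,-0.4667,0,0,0]]

```text
clock: 13.57
tool_pos: [0.5059, 0.0441, 0.2087]
orientation: [-179.8, -0.5, -5.0]
force: [1.4, 1.0, -3.5]
opening: 0.0463
gripper_force: 29.9
```

```bash
python3 -c "
from jig import *
s=take('top','t5')
rel([*fw(-.022,0),.2],-7.1)"
```

```text
t 13.62 pos [0.5044 0.0438 0.2058] rpy [-179.85   -0.25   -5.02] F [ 0.8 -0.8 -3.3] j [ 27.   5. -22.   0. -62.  58.]
shift [ 9.14 21.65  0.56] turn [-0.16 -0.25  2.08]
```

Scaled: 21.6 cm is 0.72, 19.5 cm is 0.65, 2 degrees is 0.0111.

Call:
send_rows:
  plan:
    - [[0.04,0.0933,0,0,0,0.0056],[0.0867,0.2067,0,0,0,0.0111],[0.1333,0.32,0,0,0,0.0111],[0.18,0.4333,0,0,0,0.0111],[0.2267,0.5467,0,0,0,0.0111],[0.2733,0.65,0,0,0,0.0111],[0.3067,0.72,0,0,0,0.0111],[0.3067,0.72,0,0,0,0.0111]]

```text
clock: 14.28
tool_pos: [0.5758, -0.1835, 0.2004]
orientation: [179.9, 0.2, -7.2]
force: [1.0, 0.5, -1.5]
opening: 0.0456
gripper_force: 29.9
```

Scaled: 0.5 cm is 0.0167.

Call:
send_rows:
  plan:
    - [[0,0,0.0167,0,0,0],[0,0,0.0167,0,0,0],[0,0,0.0167,0,0,0],[0,0,0.0167,0,0,0]]

```text
clock: 14.62
tool_pos: [0.5757, -0.179, 0.1976]
orientation: [-180.0, 0.0, -7.0]
force: [0.1, 0.4, -2.2]
opening: 0.0458
gripper_force: 29.9
```

```bash
python3 - <<'E'
from jig import *
s=take('wrist','w5');take('scene','sc5')
rel([*fw(-.022,0),.072],-7.1)
a=cv2.imread("pics/w5.png");b=cv2.imread("pics/sc5.png")[130:280,140:340]
cv2.imwrite("pics/c5.png",np.hstack([a[:300,130:430],cv2.resize(b,(400,300),interpolation=cv2.INTER_CUBIC)]))
E
```

```text
t 14.72 pos [ 0.5761 -0.179   0.1981] rpy [-1.80e+02 -2.00e-02 -6.95e+00] F [-0.2 -0.7 -2.4] j [  1.  15. -11.  -0. -64.  82.]
shift [ 0.05  0.08 12.61] turn [-0.   -0.02  0.15]
```

View pics/c5.png

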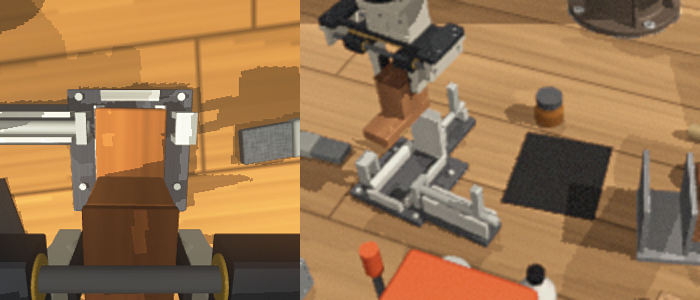

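The block is held over the pocket with the ledge to the front and the bolt drawn clear of it. I'll check its position in the grip from the edges: ledge front at row 108, ledge root at row 178, top front at row 206.

```bash
python3 - <<'E'
from jig import *
s=pickle.load(open("w5.pkl","rb"));im=s["img"].astype(int).sum(2)
p=im[95:215,255:265].mean(1);d=np.abs(np.diff(p));k=np.argsort(d)[-8:];print([(95+i+1,int(np.diff(p)[i])) for i in sorted(k)])
for r in (140,): 
    d=np.diff(im[r-3:r+4,215:310].mean(0));k=np.argsort(abs(d))[-6:];print([(215+i+1,int(d[i])) for i in sorted(k)])
for u,z in [((261,108),.158),((261,178),.158),((261,206),.223),((226.5,140),.158),((296,140),.158)]:
    print(u,inv(ray(s,u,z)[0,:2]).round(4))
E
```

```text
[(np.int64(99), 82), (np.int64(100), -147), (np.int64(101), -272), (np.int64(102), -61), (np.int64(109), 110), (np.int64(169), -58), (np.int64(170), -76), (np.int64(206), -54)]
[(np.int64(217), -343), (np.int64(225), 242), (np.int64(226), -153), (np.int64(301), 121), (np.int64(305), 142), (np.int64(306), 126)]
(261, 108) [ 0.0507 -0.0003]
(261, 178) [ 0.0057 -0.0005]
(261, 206) [ 0.0087 -0.0001]
(226.5, 140) [0.0308 0.0218]
(296, 140) [ 0.0309 -0.0229]
```

Scaled: 9.6 cm is 0.32, 0.05 cm is 0.0017, 0.1 degrees is 0.0006.

Call:
send_rows:
  plan:
    - [[0.0017,0.0023,0.0667,0,0,0.0006],[0.0017,0.0023,0.1333,0,0,0.0006],[0.0017,0.0023,0.2,0,0,0.0006],[0.0017,0.0023,0.25,0,0,0.0006],[0.0017,0.0023,0.2833,0,0,0.0006],[0.0017,0.0023,0.3067,0,0,0.0006],[0.0017,0.0023,0.32,0,0,0.0006],[0.0017,0.0023,0.32,0,0,0.0006]]

```text
clock: 15.38
tool_pos: [0.5765, -0.1804, 0.1017]
orientation: [180.0, 0.0, -7.1]
force: [-1.2, 0.6, -1.7]
opening: 0.046
gripper_force: 29.9
```

Scaled: 2.9 cm is 0.0967, 2.7 cm is 0.09.

Call:
send_rows:
  plan:
    - [[0,0,0.0167,0,0,0],[0,0,0.0333,0,0,0],[0,0,0.05,0,0,0],[0,0,0.0667,0,0,0],[0,0,0.08,0,0,0],[0,0,0.09,0,0,0],[0,0,0.0967,0,0,0],[0,0,0.0967,0,0,0]]

```text
clock: 16.05
tool_pos: [0.5764, -0.1806, 0.0725]
orientation: [180.0, 0.0, -7.1]
force: [-0.3, -0.6, -2.0]
opening: 0.0459
gripper_force: 29.9
```

```bash
python3 -c "
from jig import *
rel([*fw(-.022,0),.072],-7.1)"
```

```text
t 16.05 pos [ 0.5764 -0.1806  0.0725] rpy [ 1.7999e+02  3.0000e-02 -7.1200e+00] F [-0.3 -0.6 -2. ] j [  1.  22. -19.   0. -49.  82.]
shift [-0.   -0.08  0.05] turn [ 0.01  0.03 -0.02]
```

Smooth, with no contact. I'll lower it the last bit, release and lift.

Scaled: 0.15 cm is 0.005, -0.05 cm is -0.0017.

Call:
send_rows:
  plan:
    - [[0,-0.0017,0.0033,0,0,0],[0,-0.0017,0.005,0,0,0],[0,-0.0017,0.005,0,0,0]]

```text
clock: 16.3
tool_pos: [0.5768, -0.1802, 0.0721]
orientation: [180.0, -0.0, -7.1]
force: [-1.8, -0.1, 4.2]
opening: 0.0456
gripper_force: 29.9
```

Call:
send_rows:
  plan:
    - [[0,0,0,0,0,0],[0,0,0,0,0,0],[0,0,0,0,0,0],[0,0,0,0,0,0],[0,0,0,0,0,0],[0,0,0,0,0,0],[0,0,0,0,0,0],[0,0,0,0,0,0]]
  fingers: 1

```text
clock: 16.97
tool_pos: [0.5766, -0.1801, 0.0714]
orientation: [180.0, 0.0, -7.1]
force: [1.0, -0.0, -0.7]
opening: 0.0867
gripper_force: 0.0
```

Scaled: -14.5 cm is -0.4833, -13 cm is -0.4333.

Call:
send_rows:
  plan:
    - [[0,0,-0.0333,0,0,0],[0,0,-0.1333,0,0,0],[0,0,-0.2333,0,0,0],[0,0,-0.3333,0,0,0],[0,0,-0.4333,0,0,0],[0,0,-0.4833,0,0,0],[0,0,-0.4833,0,0,0],[0,0,-0.4833,0,0,0]]

```text
clock: 17.63
tool_pos: [0.577, -0.1801, 0.2183]
orientation: [-180.0, -0.2, -7.1]
force: [0.8, -0.6, 0.1]
opening: 0.0877
gripper_force: 0.0
```

```bash
python3 - <<'E'
from jig import *
s=take('wrist','w6')
rel([*fw(.03,.150),.16],-7.1)
a=cv2.imread("pics/w6.png")
cv2.imwrite("pics/c6.png",cv2.resize(a[40:260,90:380],None,fx=2.7,fy=2.7,interpolation=cv2.INTER_CUBIC))
E
```

```text
t 17.68 pos [ 0.5764 -0.18    0.2169] rpy [-1.7997e+02 -4.0000e-02 -7.1300e+00] F [-0.3  0.3 -0.4] j [  1.  14. -10.  -0. -66.  82.]
shift [  5.2  -15.01   5.7 ] turn [-0.03 -0.04 -0.03]
```

View pics/c6.png

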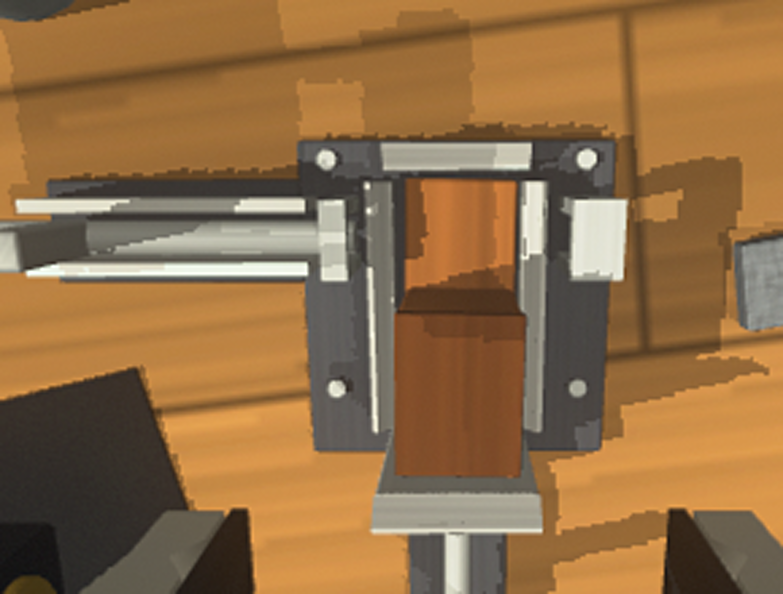

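The block sits centred and flat between the rails, body top at (460,395) in the crop and ledge at the front. The bolt is drawn back, tip at (350,235). Next I'll grip the bolt knob.

Scaled: -15 cm is -0.5, 5.2 cm is 0.1733.

Call:
send_rows:
  plan:
    - [[0.04,-0.1167,0,0,0,0],[0.08,-0.2333,0,0,0,0],[0.12,-0.35,0,0,0,0],[0.16,-0.4667,0.0667,0,0,0],[0.1733,-0.5,0.1667,0,0,0],[0.1733,-0.5,0.2167,0,0,0],[0.1733,-0.5,0.2167,0,0,0],[0.1733,-0.5,0.2167,0,0,0]]

```text
clock: 18.35
tool_pos: [0.6457, -0.0379, 0.1498]
orientation: [179.9, 0.2, -7.1]
force: [0.6, -0.5, 0.7]
opening: 0.0877
gripper_force: 0.0
```

Scaled: 8 cm is 0.2667, 7.4 cm is 0.2467.

Call:
send_rows:
  plan:
    - [[0,0,0.0667,0,0,0],[0,0,0.1333,0,0,0],[0,0,0.2,0,0,0],[0,0,0.2467,0,0,0],[0,0,0.2667,0,0,0],[0,0,0.2667,0,0,0],[0,0,0.2667,0,0,0]]

```text
clock: 18.93
tool_pos: [0.6475, -0.0381, 0.0727]
orientation: [-180.0, -0.1, -7.1]
force: [-1.2, 0.3, 0.6]
opening: 0.0876
gripper_force: 0.0
```

Call:
send_rows:
  plan:
    - [[0,0,0,0,0,0],[0,0,0,0,0,0],[0,0,0,0,0,0],[0,0,0,0,0,0],[0,0,0,0,0,0],[0,0,0,0,0,0],[0,0,0,0,0,0],[0,0,0,0,0,0]]
  fingers: 0

```text
clock: 19.6
tool_pos: [0.6467, -0.0377, 0.0714]
orientation: [180.0, 0.0, -7.1]
force: [-0.0, -1.1, -0.5]
opening: 0.0397
gripper_force: 0.0
```

Call:
send_rows:
  plan:
    - [[0,0,0,0,0,0],[0,0,0,0,0,0],[0,0,0,0,0,0],[0,0,0,0,0,0],[0,0,0,0,0,0]]

```text
clock: 20.02
tool_pos: [0.6468, -0.0375, 0.0714]
orientation: [-180.0, 0.0, -7.1]
force: [0.4, 1.8, -0.4]
opening: 0.014
gripper_force: 30.0
```

```bash
python3 -c "
from jig import *
from plant import ctrl
o=ctrl.get_obs();print(inv(o['tool_pos'][:2]))
rel([*fw(.03,.062),.07],-7.1)"
```

```text
[0.03018002 0.14998122]
t 20.02 pos [ 0.6468 -0.0375  0.0714] rpy [-179.99    0.     -7.11] F [ 0.4  1.8 -0.4] j [ 14.  26. -14.  -0. -51.  69.]
shift [-0.01  8.8   0.13] turn [-0.01  0.   -0.01]
```

Call:
send_rows:
  plan:
    - [[0,0.0333,0,0,0,0],[0,0.0733,0,0,0,0],[0,0.1167,0,0,0,0],[0,0.16,0,0,0,0],[0,0.2,0,0,0,0],[0,0.24,0,0,0,0],[0,0.2667,0,0,0,0],[0,0.2667,0,0,0,0]]

```text
clock: 20.68
tool_pos: [0.6367, -0.1196, 0.0714]
orientation: [180.0, -0.0, -7.2]
force: [1.8, -2.7, -3.5]
opening: 0.0137
gripper_force: 30.0
```

Scaled: 0.9 cm is 0.03, 0.8 cm is 0.0267.

Call:
send_rows:
  plan:
    - [[0,0.01,0,0,0,0],[0,0.02,0,0,0,0],[0,0.0267,0,0,0,0],[0,0.03,0,0,0,0],[0,0.03,0,0,0,0],[0,0.03,0,0,0,0]]

```text
clock: 21.18
tool_pos: [0.6362, -0.1242, 0.0714]
orientation: [-179.9, -0.0, -7.1]
force: [3.1, 7.3, -1.0]
opening: 0.0134
gripper_force: 30.0
```

```bash
python3 -c "
from jig import *
from plant import ctrl
o=ctrl.get_obs();print(inv(o['tool_pos'][:2]))
rel([*fw(.03,.062),.07],-7.1)"
```

```text
[0.03036439 0.06258185]
t 21.18 pos [ 0.6362 -0.1242  0.0714] rpy [-1.7991e+02 -3.0000e-02 -7.0700e+00] F [ 3.1  7.3 -1. ] j [  6.  26. -14.  -0. -51.  77.]
shift [-0.04  0.06  0.14] turn [-0.09 -0.03  0.03]
```

Scaled: -13 cm is -0.4333, -10 cm is -0.3333.

Call:
send_rows:
  plan:
    - [[0,-0.0033,0,0,0,0],[0,-0.0033,0,0,0,0],[0,-0.0033,0,0,0,0],[0,-0.0033,0,0,0,0],[0,-0.0033,-0.0667,0,0,0],[0,-0.0033,-0.2,0,0,0],[0,-0.0033,-0.3333,0,0,0],[0,-0.0033,-0.4333,0,0,0]]
  fingers: 0.7

```text
clock: 21.85
tool_pos: [0.6362, -0.1256, 0.2048]
orientation: [180.0, -0.1, -7.1]
force: [1.6, 0.2, 1.8]
opening: 0.0589
gripper_force: 0.0
```

Call:
send_rows:
  plan:
    - [[0,0,0,0,0,0],[0,0,0,0,0,0],[0,0,0,0,0,0],[0,0,0,0,0,0]]
  fingers: 0

```text
clock: 22.18
tool_pos: [0.6349, -0.1251, 0.2]
orientation: [180.0, 0.1, -7.1]
force: [-0.4, 0.7, -0.6]
opening: 0.0404
gripper_force: 0.0
```

```bash
python3 - <<'E'
from jig import *
s=take('wrist','w7');
rel([*fw(-.178,0),.19],-7.1)
a=cv2.imread("pics/w7.png");b=cv2.imread("pics/top0.png")
cv2.imwrite("pics/c7.png",a)
E
```

```text
t 22.23 pos [ 0.635  -0.1251  0.1999] rpy [ 1.7998e+02  1.5000e-01 -7.1300e+00] F [ 0.2  0.3 -0.5] j [  6.  19.  -5.  -0. -66.  77.]
shift [-20.72   6.17   1.05] turn [ 0.02  0.15 -0.03]
```

View pics/c7.png

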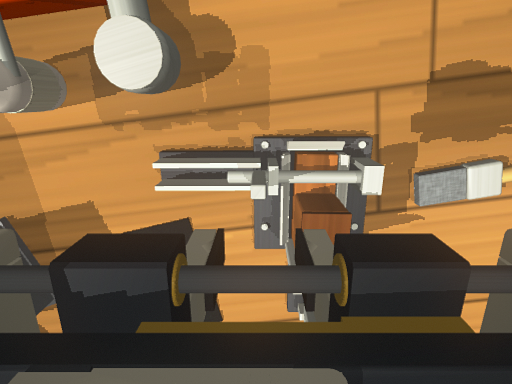

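The bolt crosses the ledge and enters the keeper at (372,180), with its knob against the near bracket at (258,185). Next is the punch, pushed from behind with the fingers shut.

Scaled: -20.8 cm is -0.6933, -20 cm is -0.6667.

Call:
send_rows:
  plan:
    - [[-0.1,0.03,0,0,0,0],[-0.2167,0.0633,0,0,0,0],[-0.3333,0.1,0,0,0,0],[-0.45,0.1333,0,0,0,0],[-0.5667,0.17,0,0,0,0],[-0.6667,0.2,0,0,0,0],[-0.6933,0.2067,0,0,0,0],[-0.6933,0.2067,0,0,0,0]]

```text
clock: 22.9
tool_pos: [0.4193, -0.1611, 0.2012]
orientation: [-180.0, 0.0, -7.2]
force: [1.1, -0.4, -0.3]
opening: 0.0006
gripper_force: 0.0
```

Scaled: 12.5 cm is 0.4167, 11 cm is 0.3667.

Call:
send_rows:
  plan:
    - [[0,0,0,0,0,0],[0,0,0.0667,0,0,0],[0,0,0.1667,0,0,0],[0,0,0.2667,0,0,0],[0,0,0.3667,0,0,0],[0,0,0.4167,0,0,0],[0,0,0.4167,0,0,0],[0,0,0.4167,0,0,0]]

```text
clock: 23.57
tool_pos: [0.4222, -0.1608, 0.0755]
orientation: [179.9, 0.2, -7.1]
force: [-0.0, -0.9, 0.1]
opening: 0.0002
gripper_force: 0.0
```

```bash
python3 -c "
from jig import *
rel([*fw(-.1165,0),.074],-7.1)"
```

```text
t 23.57 pos [ 0.4222 -0.1608  0.0755] rpy [179.94   0.18  -7.08] F [-0.  -0.9  0.1] j [  4.   9. -38.   0. -43.  79.]
shift [ 6.1  -0.01  0.13] turn [0.06 0.18 0.02]
```

Scaled: 5.4 cm is 0.18, 5 cm is 0.1667.

Call:
send_rows:
  plan:
    - [[0.0267,0,0,0,0,0],[0.0533,0,0,0,0,0],[0.0833,0,0,0,0,0],[0.1133,0,0,0,0,0],[0.14,0,0,0,0,0],[0.1667,0,0,0,0,0],[0.18,0,0,0,0,0],[0.18,0,0,0,0,0]]

```text
clock: 24.23
tool_pos: [0.4755, -0.1677, 0.0765]
orientation: [180.0, 0.1, -7.1]
force: [-7.1, 1.9, 5.8]
opening: 0.0004
gripper_force: 3.3
```

Scaled: 0.9 cm is 0.03, 0.8 cm is 0.0267.

Call:
send_rows:
  plan:
    - [[0.01,0,0,0,0,0],[0.02,0,0,0,0,0],[0.0267,0,0,0,0,0],[0.03,0,0,0,0,0],[0.03,0,0,0,0,0],[0.03,0,0,0,0,0]]

```text
clock: 24.73
tool_pos: [0.4814, -0.1685, 0.0761]
orientation: [180.0, 0.3, -7.2]
force: [-11.4, 5.3, 9.4]
opening: 0.0002
gripper_force: 6.4
```

```bash
python3 -c "
from jig import *
from plant import ctrl
o=ctrl.get_obs();print(inv(o['tool_pos'][:2]),o['force']);take('top','t8');take('scene','sc8')"
```

```text
[-0.11777903 -0.00050413] [-11.44004951   5.25113205   9.408902  ]
```

Scaled: 0.3 cm is 0.01, 0.15 cm is 0.005.

Call:
send_rows:
  plan:
    - [[0.005,0,0,0,0,0],[0.01,0,0,0,0,0],[0.01,0,0,0,0,0],[0.01,0,0,0,0,0]]

```text
clock: 25.17
tool_pos: [0.4815, -0.1687, 0.0757]
orientation: [180.0, 0.6, -7.2]
force: [-20.7, 7.1, 17.1]
opening: 0.0008
gripper_force: 10.5
```

Scaled: -6.8 cm is -0.2267, -6 cm is -0.2.

Call:
send_rows:
  plan:
    - [[-0.0333,0,0,0,0,0],[-0.0733,0,0,0,0,0],[-0.1167,0,0,0,0,0],[-0.16,0,0,0,0,0],[-0.2,0,0,0,0,0],[-0.2267,0,0,0,0,0],[-0.2267,0,0,0,0,0],[-0.2267,0,0,0,0,0]]

```text
clock: 25.83
tool_pos: [0.4208, -0.1605, 0.077]
orientation: [-180.0, -0.1, -7.1]
force: [0.4, -0.2, -0.2]
opening: 0.0005
gripper_force: 0.0
```

Scaled: -17 cm is -0.5667, -16 cm is -0.5333.

Call:
send_rows:
  plan:
    - [[0,0,-0.0667,0,0,0],[0,0,-0.1667,0,0,0],[0,0,-0.3,0,0,0],[0,0,-0.4333,0,0,0],[0,0,-0.5333,0,0,0],[0,0,-0.5667,0,0,0],[0,0,-0.5667,0,0,0],[0,0,-0.5667,0,0,0]]

```text
clock: 26.5
tool_pos: [0.4206, -0.1604, 0.2466]
orientation: [-180.0, -0.1, -7.1]
force: [-0.1, 0.5, -0.8]
opening: 0.0006
gripper_force: 0.0
```

```bash
python3 - <<'E'
from jig import *
s=take('wrist','w9');t=take('top','t9');c_=take('scene','sc9');rel([.42,-.16,.25],-7.1)
a=cv2.imread("pics/w9.png");b=cv2.imread("pics/sc9.png")[160:260,150:260];b8=cv2.imread("pics/sc8.png")[160:260,150:260]
f=lambda b:cv2.resize(b,(288,262),interpolation=cv2.INTER_CUBIC)
cv2.imwrite("pics/c9.png",np.hstack([cv2.resize(a[:250],(512,524),interpolation=cv2.INTER_CUBIC)[:,:],np.vstack([f(b8),f(b)])]))
E
```

```text
t 26.65 pos [ 0.4193 -0.1605  0.245 ] rpy [ 1.7999e+02  1.4000e-01 -7.1200e+00] F [-1.1  0.   0.3] j [  4.  -2. -24.  -0. -68.  79.]
shift [ 0.06 -0.05 -0.5 ] turn [ 0.01  0.14 -0.02]
```

View pics/c9.png

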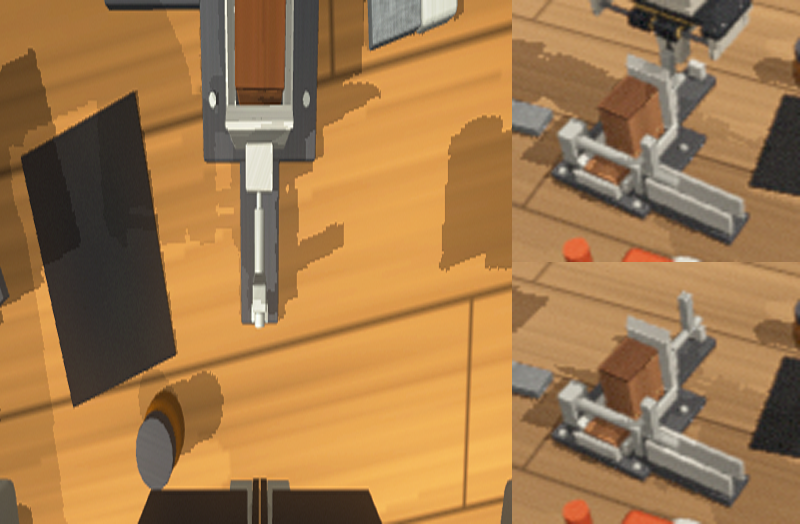

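The punch hit its stop: the force doubled without further movement. It has sprung back, with its post at the rear end of the slide at (260,320). The block is seated, the bolt is in the keeper, and the arm is clear.

```bash
python3 -c "
from plant import ctrl
print(ctrl.close_job())"
```

```text
the job is handed in; nothing more can be done
None
```

I handed the job in after about 27 s of the 72 s: the heel block is seated in the jig with its ledge to the front, the bolt is home at about 89 mm of travel, and the punch went to its stop and sprang back; the hand-in gave no verdict.

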